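# Fill the nut bowl and run the serving board out over the worktop's end

## Task

Pour all six walnuts from the scoop into the bowl standing on the serving board, without touching the nuts or pushing the board along, and set the empty scoop back down upright on the worktop, clear of the board. Then slide the board outward, flat on the worktop and with the bowl riding on it, until the dark line across it lies right over the worktop's right-hand end with the board sticking straight out. It would tip there, so finish still holding its handle, keeping it level; leave the mug, jar, shaker and tin alone.

Things in the scene. Friction and masses are not known exactly. Their poses are not given: they have to be found in the camera images.
- board: wooden paddle-shaped serving board lying loose on the worktop, about 0.5 kg: blade 260 x 140 x 18 mm, and from its inner end a handle 28 mm wide, 18 thick, 100 long. Origin: centre of the blade's underside. Local +x points to the blade's free end (x = 130 mm), roughly world -y, toward the worktop's right-hand end; the handle lies at x = -130 to -230 mm; z up. Sliding it takes about 5 N
- board_mark (a point): middle of the mark, a dark line 4 mm wide straight across the top face of the board's blade, at local x = -20 mm of the board, 150 mm from the blade's free end. With the line over the worktop's end and the filled bowl on it, the board tips off unless held
- board_handle (a point): grip point of the board's handle: at mid thickness, 9 mm above the worktop, local x = -180 mm of the board; the handle runs along the board's x and is 28 mm wide
- worktop_end (a point): fixed point on the top edge of the worktop's right-hand end (z = 0). The edge is straight and runs along world x; beyond it (more negative y) there is nothing down to the floor. Board's line over the edge means board_mark has the same y as this point
- bowl: round white ceramic bowl, rim 128 mm across outside, 50 mm high, wall 4 mm, about 0.28 kg, standing loose on the outer part of the board (about 60 mm outward of the board's origin), so its rim is 68 mm above the worktop. Origin: centre of its underside
- scoop: steel scoop with open front, on the worktop, 0.16 kg. Inside 60 mm wide, 79 long, walls 45 high; in front the floor ramps up at 22 degrees to the lip. Black bar handle behind at x = -41 to -125 mm. Origin: centre of the flat underside. Local +x points to the mouth, at the start roughly world -y; z up. The nuts roll out when the mouth is tipped down about 50 to 60 degrees
- scoop_handle (a point): middle of the scoop's handle, 85 mm behind the scoop's origin and 37 mm above its underside; the handle is a level bar along the scoop's x, 85 mm long, 18 mm wide, 16 mm high, 29 mm clear below
- scoop_lip (a point): middle of the scoop's pouring lip, 76 mm before the scoop's origin and 15 mm above its underside; at the lip the mouth is 60 mm wide inside
- nut0: one of six alike walnuts in the shell, 24 mm thick and 27 mm long, 12 g, at the start in the scoop. Origin: its centre
- nut1: one of six alike walnuts in the shell, 24 mm thick and 27 mm long, 12 g, at the start in the scoop. Origin: its centre
- nut2: one of six alike walnuts in the shell, 24 mm thick and 27 mm long, 12 g, at the start in the scoop. Origin: its centre
- nut3: one of six alike walnuts in the shell, 24 mm thick and 27 mm long, 12 g, at the start in the scoop. Origin: its centre
- nut4: one of six alike walnuts in the shell, 24 mm thick and 27 mm long, 12 g, at the start in the scoop. Origin: its centre
- nut5: one of six alike walnuts in the shell, 24 mm thick and 27 mm long, 12 g, at the start in the scoop. Origin: its centre
- mug: pale blue mug, 83 x 116 mm over the handle, 95 mm high: stands by, leave alone; behind it, from x = 0.7 m on, stand a kettle and a bread bin up to 220 mm high. Origin: centre of its underside
- spice_jar: glass spice jar with red cap, 41 mm across, 105 mm high: stands by, leave alone. Origin: centre of its underside
- mill: salt shaker with a grey domed top, 44 mm across, 90 mm high: stands by, leave alone. Origin: centre of its underside
- tin: food tin, 57 mm across, 72 mm high: stands by, leave alone. Origin: centre of its underside

How it is judged:
By the outcome, as a careful person would: the job done as asked, in the order asked, and still so for the second after the job is handed in, while the arm keeps its last pose, push and grip.
It also fails if it takes over 72 s, if anything falls off the work surface, if the arm or the gripper's body presses on something with over 40 N, if the wrist force passes 120 N, or if a joint passes its speed limit or range.

## Robot

A 6-joint arm with a two-finger parallel gripper is mounted at the origin on a cart in front of the work surface, level with it; the furniture and walls round the work are solid. World frame = base frame: x ahead of the robot, y to its left, z up, the work surface at z = 0. Lengths are in mm, angles in rad, forces in N, time in s.
With the tool pointing down it reaches from about 250 to 775 mm from the base axis. Payload 8.9 kg.
Tool frame: the origin (TCP) lies on the centre line of the jaws, within the pads' length; the fingertips stand 8 mm ahead of it and the grasp point (between the pads) lies 11 mm behind it; z points along the fingers, y is the line along which they close (so a half turn about z gives the same grasp; the last joint's range is limited). The gripper opens to 85 mm and grips with 20 to 120 N. Pads are 22 mm wide; open, the fingers measure 114 mm over their backs; the gripper's body (76 mm by 85 mm) begins 54 mm behind the grasp point. The pads swing forward as they close: fully open they stand 13 mm farther back than shut.
Start: joints at [0.967, 0.291, -0.153, 1.127, 0, 1.431], TCP at [235.322, 469.305, 239.305] pointing down, gripper open.
Joint ranges: [-2.52, 2.52], [-0.91, 1.74], [-1.3, 1.37], [-1.96, 2.02], [-1.52, 1.47], [-3.14, 3.14]. Speed limits (rad/s): [2.22, 2.22, 2.79, 3.14, 3.14, 3.14].

## Interface

Orientations are given as a unit quaternion [x, y, z, w].
In Python, from station import observe, grab_frame, close_job gives the robot as it stands. The module is installed in compiled form; this text tells all that it offers.
- The arm moves only by the tool servo_tool, never from a script. Its arguments are lists of equal length, an entry for each row: "dr": the turn, a rotation vector about the tool's x, y, z in fractions of the full range, 1 being 360 degrees, a list of three; "travel": the shift along the tool's x, y, z in a scale on which 1.0 is 400 mm, a list of three; "claw": the closure, from -1 (fully open) to 1 (shut). In form: {"dr": [[wx, wy, wz], ...], "travel": [[dx, dy, dz], ...], "claw": [claw, ...]}. A call has 1 to 20 rows; each row is the pose to reach, as a shift and turn from the pose commanded when the call began, along the tool's axes at that moment; what a row does not reach only later rows make up. A row lasts 1/12 s, in which the tool goes at most 41.7 mm and 7.16 degrees, less where a joint would pass 70% of its speed; a pose out of reach is approached as far as the arm can. No shift or turn number may pass 1 either way. A call with a gripper value outside its range is refused whole. The fingers move at their own pace and stop on an object; "newtons" is the grip in N (left out, the last holds). Time passes only in rows, so rows that repeat a pose let the fingers close. It gives the time, the measured TCP pose, the force, the opening and the grip force at its end, in the units of the state.
- observe(): the state, without advancing time (a new reading comes with each control period).
- grab_frame(name): name is "scene" or "top" or "wrist"; returns a dict with "frame" (400x640x3 uint8, red, green, blue), "depth" (400x640 float32, mm along the optical axis (not along the pixel's ray), 0 where there is no reading), "intrinsics" (3x3 intrinsics, pixels), "rvec" (rotation vector, rad) and "tvec" (3), from world to camera coordinates, as OpenCV has them. Camera axes: x right, y down, z forward; pixel columns grow to the right and rows downward; lengths in mm; the calibration is good to about 2 mm. The wrist camera is an equidistant fisheye: a pixel r from the principal point sees the ray r / f radians off the axis. A picture is of the moment at which its call begins.
- close_job(): hands the job in; it is judged then, once.
The state is a dict: "time": time; "q": joint angles; "joint_vel": joint speeds; "tau": joint torques, N m; "tcp_pos": TCP position; "eef_rot": TCP orientation; "force": force on the tool from outside, world axes, zero at the start; "torque": the same for the moment, N m; "width": finger opening in mm; "grasp_force": force on a finger pad.
Only numpy, scipy, OpenCV 4.12 (cv2) and the standard library are available. Lean on these libraries where they do the work, as an engineer would, in place of code of your own. Each camera call takes 0.05 s, during which the arm holds its last target. There are 200 camera calls.

## Working session

There is one attempt and no reset: what is moved stays moved. The work goes in short steps, Python scripts to look and compute and a tool call to move; the robot and the scene stay as the last step left them, time stands still between calls to the robot, and variables do not carry over. Pictures are saved under pics/ and viewed, at most 10 in all, crops included, and the job is handed in when it is done.

Besides the shell and the picture viewer there is one more tool, called as name(argument=value, ...) on one line, values as JSON. servo_tool: Moves the arm, as the interface text tells. Its arguments: {"type":"object","properties":{"dr":{"type":"array"},"travel":{"type":"array"},"claw":{"type":"array"},"newtons":{"type":"number"}},"required":["dr","travel","claw"]}

```bash
mkdir -p pics; cat > h.py <<'E'
import numpy as np, cv2
from scipy.spatial.transform import Rotation as R
from station import observe, grab_frame
def snap(name, fn=None):
    f=grab_frame(name)
    if fn: cv2.imwrite('pics/'+fn+'.png', f['frame'][:,:,::-1]); np.savez('pics/'+fn+'.npz',**f)
    return f
def world(f):
    K=f['intrinsics'];d=f['depth'];v,u=np.indices(d.shape)
    p=np.stack([(u-K[0,2])/K[0,0]*d,(v-K[1,2])/K[1,1]*d,d],-1)
    M=R.from_rotvec(np.ravel(f['rvec'])).as_matrix()
    return (p-np.ravel(f['tvec']))@M
def st():
    s=observe(); return {k:np.round(s[k],3).tolist() for k in('time','tcp_pos','eef_rot','force','width','q')}
E
python3 - <<'E'
from h import *
print(st())
a=snap('top','top0');b=snap('scene','sc0')
cv2.imwrite('pics/both.png',cv2.resize(np.vstack([a['frame'],b['frame']])[:,:,::-1],(800*6//10*1,600)) )
print(a['intrinsics'],a['rvec'],a['tvec'],b['rvec'],b['tvec'])
E
```

```text
{'time': 0.0, 'tcp_pos': [235.064, 468.973, 238.766], 'eef_rot': [0.23, 0.973, -0.001, -0.0], 'force': [0.167, -0.256, 0.006], 'width': 85.321, 'q': [0.967, 0.291, -0.154, 1.127, 0.0, 1.432]}
[[374.27595715   0.         316.04086245]
 [  0.         374.27595715 203.77800937]
 [  0.           0.           1.        ]] [ 2.15373817 -2.18880275  0.1285335 ] [-73.68740875 567.48212182 953.00901131] [ 0.4400642  -2.62204309  1.40510768] [487.45022946 212.44715496 998.2163675 ]
```

View pics/top0.png

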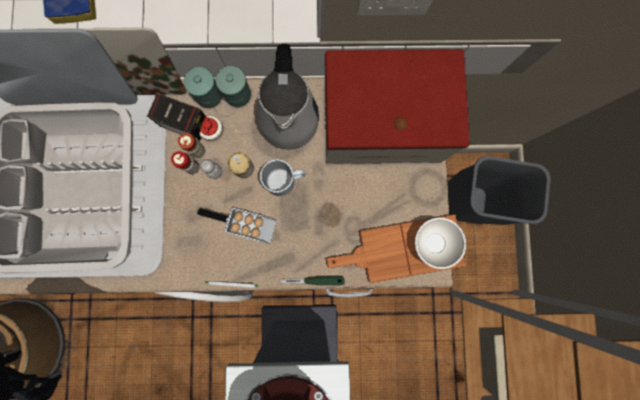

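View pics/sc0.png

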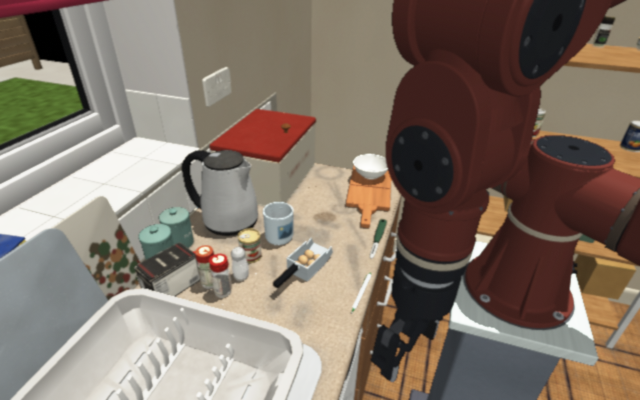

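The top view shows the scoop (handle ~(212,215), nuts ~(248,224)), the board (handle ~(340,262), dark line ~(407,240)), the bowl ~(440,244) and the worktop end ~u=452. I'll enlarge it for exact pixel positions.

```bash
python3 - <<'E'
from h import *
f=dict(np.load('pics/top0.npz'));im=f['frame'][:,:,::-1]
A=cv2.resize(im[195:300,320:480],(800,525),interpolation=cv2.INTER_CUBIC)
B=cv2.resize(im[150:255,170:330],(800,525),interpolation=cv2.INTER_CUBIC)
cv2.imwrite('pics/cA.png',A);cv2.imwrite('pics/cB.png',B)
W=world(f)
for uv in [(340,262),(345,260),(370,262),(400,255),(400,230),(440,244),(440,219),(205,213),(215,217),(220,219),(248,224),(270,230),(300,240),(446,200),(446,170),(446,285)]:
    print(uv,W[uv[1],uv[0]].round(1))
E
```

```text
(340, 262) [ 413.2 -143.1   19.8]
(345, 260) [ 418.  -156.8   14.5]
(370, 262) [ 411.9 -221.8   19.1]
(400, 255) [ 428.7 -301.3   19.1]
(400, 230) [ 494.2 -303.8   19.8]
(440, 244) [ 455.7 -407.6   21.1]
(440, 219) [ 518.8 -395.5   66.2]
(205, 213) [545.2 203.5  45.9]
(215, 217) [534.7 178.6  42.4]
(220, 219) [529.2 165.2  44.4]
(248, 224) [517.5 100.4   2.3]
(270, 230) [500.   40.1  14.1]
(300, 240) [472.5 -38.6   1.4]
(446, 200) [ 5.744e+02 -4.376e+02 -4.000e-01]
(446, 170) [ 656.7 -440.6    3.4]
(446, 285) [ 346.7 -426.    -2.6]
```

View pics/cA.png

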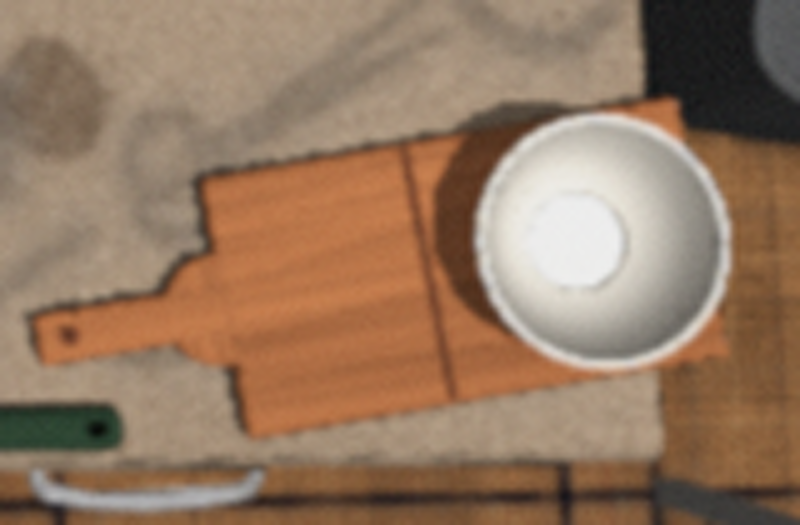

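View pics/cB.png

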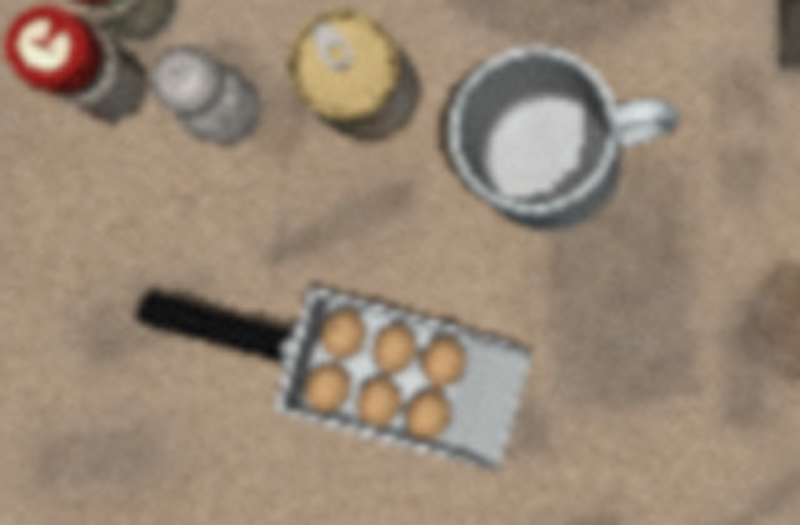

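The crops show the blade corners, the line from (405,145) to (453,400), the bowl rim, the end edge at (645,70)–(660,460), and the scoop with six nuts. Next I intersect those pixel rays with the known heights.

```bash
cat >> h.py <<'E'
def ray(f,u,v,z):
    M=R.from_rotvec(np.ravel(f['rvec'])).as_matrix();C=-M.T@np.ravel(f['tvec'])
    d=M.T@np.linalg.solve(f['intrinsics'],[u,v,1.]);return C+d*(z-C[2])/d[2]
E
python3 - <<'E'
from h import *
f=dict(np.load('pics/top0.npz'))
def P(x,y,z,o): return ray(f,o[0]+(x+.5)/5-.5,o[1]+(y+.5)/5-.5,z)[:2].round(1)
A=(320,195);B=(170,150)
for n,x,y,z in [('inTop',205,178,18),('inBot',250,437,18),('outBot',728,355,18),('outTop',680,98,18),('mk1',405,145,18),('mk2',453,400,18),('h1',35,315,18),('h2',45,362,18),('e1',645,70,0),('e2',660,460,0),('bowlL',475,240,68),('bowlR',730,245,68),('bowlT',600,112,68),('bowlB',608,370,68)]: print(n,P(x,y,z,A))
for n,x,y,z in [('hEnd',140,305,45),('hFront',290,342,45),('lip1',530,350,15),('lip2',497,465,15),('bk1',314,285,45),('bk2',280,408,45),('mugC',533,135,95),('mugH',675,118,60),('tin',350,75,72),('shaker',190,80,85)]: print(n,P(x,y,z,B))
W=world(f)
# heights around the scoop handle
m=(W[...,2]>36)&(W[...,2]<55)&(W[...,0]>500)&(W[...,0]<560)&(W[...,1]>145)&(W[...,1]<225)
p=W[m];print(len(p),p.mean(0));c=p[:,:2]-p[:,:2].mean(0);print(np.linalg.svd(c,full_matrices=0)[2][0],p.min(0),p.max(0))
E
```

```text
inTop [ 495.4 -199.7]
inBot [ 360.2 -219.3]
outBot [ 398.2 -472.1]
outTop [ 533.9 -454.5]
mk1 [ 511.2 -306.5]
mk2 [ 377.4 -326.2]
h1 [ 425.2 -108.3]
h2 [ 400.7 -113.1]
e1 [ 550.7 -443.2]
e2 [ 342.5 -439.8]
bowlL [ 460.5 -327.9]
bowlR [ 455.8 -456.1]
bowlT [ 523.7 -394.2]
bowlB [ 395.  -391.4]
hEnd [551.8 222.9]
hFront [531.4 145.6]
lip1 [527.3  25.1]
lip2 [466.8  42.8]
bk1 [560.7 133.5]
bk2 [497.6 150.4]
mugC [628.4  15.3]
mugH [642.6 -54.4]
tin [665.  110.3]
shaker [660.8 187.7]
235 [538.79997698 181.68637509  43.47040067]
[-0.35844314 -0.93355156] [500.66736614 145.0672673   37.06565366] [558.70810172 223.21431079  48.13088236]
```

```bash
cat >> h.py <<'E'
def rot(az,tilt=0):
    a=np.radians(az);y=np.array([np.cos(a),np.sin(a),0]);z=np.array([0,0,-1.])
    return R.from_matrix(np.stack([np.cross(y,z),y,z],1))*R.from_euler('y',tilt,degrees=True)
def rel(pos,Rt,p0=None,R0=None):
    s=observe()
    if p0 is None: p0=np.array(s['tcp_pos']);R0=R.from_quat(s['eef_rot'])
    return (R0.inv()*Rt).as_rotvec(degrees=True).round(1).tolist(),(R0.inv().apply(np.array(pos)-p0)/1000).round(4).tolist()
E
python3 - <<'E'
from h import *
print(rel([540.5,186,110],rot(-15.7)))
E
```

```text
([-0.1, 0.0, 79.1], [-0.3998, -0.1159, 0.1289])
```

The manual's scale: shifts go in shares of 400 mm and turns go in shares of 360 degrees. Converting my numbers, -0.4 m / 0.4 = -1, 0.129 m / 0.4 = 0.3225, 79 degrees / 360 = 0.2194.

servo_tool(dr=[[0,0,0.2194],[0,0,0.2194],[0,0,0.2194],[0,0,0.2194],[0,0,0.2194],[0,0,0.2194],[0,0,0.2194],[0,0,0.2194],[0,0,0.2194],[0,0,0.2194],[0,0,0.2194],[0,0,0.2194],[0,0,0.2194],[0,0,0.2194],[0,0,0.2194],[0,0,0.2194]], travel=[[-1,-0.29,0.3225],[-1,-0.29,0.3225],[-1,-0.29,0.3225],[-1,-0.29,0.3225],[-1,-0.29,0.3225],[-1,-0.29,0.3225],[-1,-0.29,0.3225],[-1,-0.29,0.3225],[-1,-0.29,0.3225],[-1,-0.29,0.3225],[-1,-0.29,0.3225],[-1,-0.29,0.3225],[-1,-0.29,0.3225],[-1,-0.29,0.3225],[-1,-0.29,0.3225],[-1,-0.29,0.3225]], claw=[-1,-1,-1,-1,-1,-1,-1,-1,-1,-1,-1,-1,-1,-1,-1,-1])

```text
time: 1.43
tcp_pos: [540.3, 187.3, 110.8]
eef_rot: [0.796, 0.605, 0.0, 0.0]
force: [0.0, 0.7, 0.2]
width: 85.3
grasp_force: 0.0
```

```bash
python3 - <<'E'
from h import *
print(st(),rel([540.5,186,26],rot(-15.7)))
f=snap('wrist','w1');print(f['intrinsics'],f['rvec'],f['tvec'])
E
```

```text
{'time': 1.433, 'tcp_pos': [540.308, 187.301, 110.761], 'eef_rot': [0.796, 0.605, 0.0, 0.0], 'force': [0.044, 0.719, 0.215], 'width': 85.264, 'q': [0.206, 0.478, -0.227, 0.865, 0.0, 2.047]} ([0.0, -0.0, 0.2], [-0.0012, 0.0005, 0.0848])
[[309.70691629   0.         324.97899944]
 [  0.         309.70691629 203.05863035]
 [  0.           0.           1.        ]] [-2.82382707  0.38390229  0.05683589] [-470.76387507  310.98086573  351.86628146]
```

View pics/w1.png

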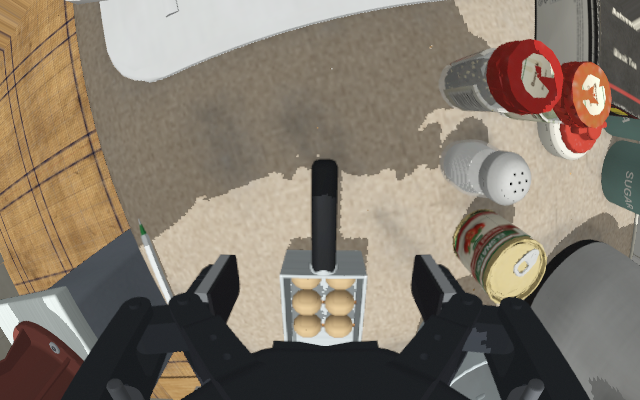

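The handle is upright in the picture at u≈324, midway between the finger pads (~237 and ~413). I'll check its position along its length with the fisheye model.

```bash
cat >> h.py <<'E'
def fray(f,u,v,z):
    K=f['intrinsics'];M=R.from_rotvec(np.ravel(f['rvec'])).as_matrix();C=-M.T@np.ravel(f['tvec'])
    x=np.array([u-K[0,2],v-K[1,2]])/K[0,0];r=np.hypot(*x)
    d=M.T@np.array([*(x/r*np.sin(r)),np.cos(r)]);return (C+d*(z-C[2])/d[2]).round(1)
E
python3 - <<'E'
from h import *
f=dict(np.load('pics/w1.npz'))
print(fray(f,324,160,42),fray(f,323,265,45),fray(f,282,277,45),fray(f,366,277,45))
E
```

```text
[551.2 228.8  42. ] [530.  155.1  45. ] [497.3 153.1  45. ] [558.3 136.2  45. ]
```

Scaled: 0.084 m / 0.4 = 0.21, 0.075 m / 0.4 = 0.1875.

servo_tool(dr=[[0,0,0],[0,0,0],[0,0,0],[0,0,0],[0,0,0],[0,0,0],[0,0,0],[0,0,0],[0,0,0],[0,0,0],[0,0,0],[0,0,0],[0,0,0],[0,0,0]], travel=[[-0.0025,0,0.075],[-0.0025,0,0.15],[-0.0025,0,0.1875],[-0.0025,0,0.21],[-0.0025,0,0.21],[-0.0025,0,0.21],[-0.0025,0,0.21],[-0.0025,0,0.21],[-0.0025,0,0.21],[-0.0025,0,0.21],[-0.0025,0,0.21],[-0.0025,0,0.21],[-0.0025,0,0.21],[-0.0025,0,0.21]], claw=[-1,-1,-1,-1,-1,1,1,1,1,1,1,1,1,1], newtons=90)

```text
time: 2.65
tcp_pos: [541.0, 185.4, 26.9]
eef_rot: [0.797, 0.604, 0.0, 0.0]
force: [-0.3, 0.1, 5.7]
width: 16.0
grasp_force: 88.0
```

Scaled: -0.13 m / 0.4 = -0.325, -0.12 m / 0.4 = -0.3.

servo_tool(dr=[[0,0,0],[0,0,0],[0,0,0],[0,0,0],[0,0,0],[0,0,0],[0,0,0],[0,0,0],[0,0,0]], travel=[[0,0,-0.025],[0,0,-0.075],[0,0,-0.1375],[0,0,-0.2],[0,0,-0.2625],[0,0,-0.3],[0,0,-0.325],[0,0,-0.325],[0,0,-0.325]], claw=[1,1,1,1,1,1,1,1,1])

```text
time: 3.4
tcp_pos: [540.5, 185.3, 156.2]
eef_rot: [0.797, 0.604, 0.0, -0.0]
force: [-0.5, 0.0, -2.9]
width: 16.3
grasp_force: 87.8
```

```bash
python3 - <<'E'
from h import *
print(st())
f=snap('wrist');g=snap('scene');np.savez('pics/w2.npz',**f)
cv2.imwrite('pics/w2.png',np.hstack([cv2.resize(f['frame'][100:400,170:470],(400,400)),cv2.resize(g['frame'][150:350,220:420],(400,400))])[:,:,::-1])
E
```

```text
{'time': 3.4, 'tcp_pos': [540.515, 185.327, 156.159], 'eef_rot': [0.797, 0.604, 0.0, -0.0], 'force': [-0.503, 0.028, -2.888], 'width': 16.298, 'q': [0.202, 0.435, -0.166, 0.97, 0.0, 2.046]}
```

View pics/w2.png

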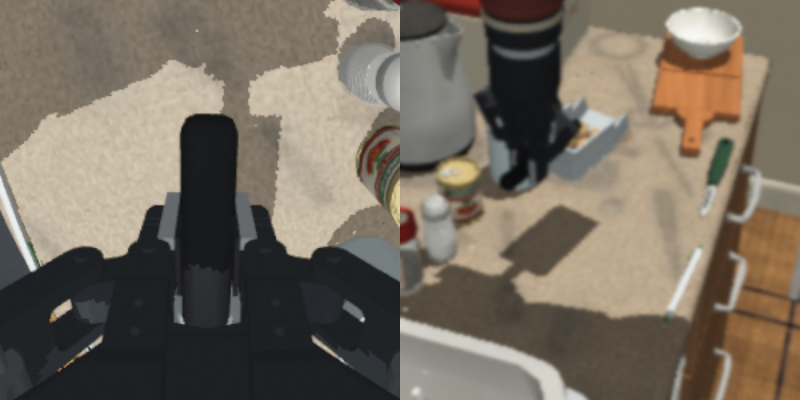

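The scoop is off the worktop, level and still holding its nuts. I'll carry it smoothly to just short of the bowl.

Scaled: -0.39 m / 0.4 = -0.975, -0.387 m / 0.4 = -0.9675, -15.7 degrees / 360 = -0.0436.

servo_tool(dr=[[0,0,-0.0003],[0,0,-0.0014],[0,0,-0.0033],[0,0,-0.0056],[0,0,-0.0083],[0,0,-0.0114],[0,0,-0.0147],[0,0,-0.0183],[0,0,-0.0219],[0,0,-0.0253],[0,0,-0.0289],[0,0,-0.0322],[0,0,-0.0353],[0,0,-0.0381],[0,0,-0.0403],[0,0,-0.0422],[0,0,-0.0433],[0,0,-0.0436],[0,0,-0.0436],[0,0,-0.0436]], travel=[[-0.01,0,0],[-0.0325,0.0025,0],[-0.0725,0.005,0.0025],[-0.1225,0.0075,0.005],[-0.1825,0.0125,0.0075],[-0.2525,0.015,0.01],[-0.3275,0.02,0.0125],[-0.4075,0.025,0.015],[-0.4875,0.03,0.0175],[-0.5675,0.035,0.02],[-0.6475,0.04,0.0225],[-0.7225,0.045,0.025],[-0.7925,0.05,0.0275],[-0.8525,0.055,0.03],[-0.9025,0.0575,0.0325],[-0.9425,0.06,0.035],[-0.9675,0.06,0.035],[-0.975,0.0625,0.035],[-0.975,0.0625,0.035],[-0.975,0.0625,0.035]], claw=[1,1,1,1,1,1,1,1,1,1,1,1,1,1,1,1,1,1,1,1])

```text
time: 5.17
tcp_pos: [459.2, -196.7, 142.0]
eef_rot: [0.707, 0.707, 0.0, -0.0]
force: [1.3, 0.6, -2.6]
width: 16.2
grasp_force: 87.7
```

```bash
python3 - <<'E'
from h import *
print(st())
f=snap('top','t3');W=world(f)
# bowl rim by depth
m=(W[...,2]>60)&(W[...,2]<74)&(W[...,0]>380)&(W[...,0]<540)&(W[...,1]<-320)&(W[...,1]>-470)
p=W[m];print(len(p),p.min(0),p.max(0))
m=(W[...,2]>80)&(W[...,2]<180)&(W[...,1]<-280)&(W[...,0]>380)&(W[...,0]<540);p=W[m];print(len(p),p.min(0),p.max(0),np.percentile(p[:,1],2))
l=np.array([-161,0,12]);L=np.array([459,-357.5,80])
for t,h in [(0,110),(15,106),(30,95),(40,85),(50,80),(60,80),(68,80)]:
    Rt=rot(0,t);L[2]=h; print(t,h,rel(L-Rt.apply(l),Rt))
cv2.imwrite('pics/t3.png',cv2.resize(f['frame'][170:300,300:490],(760,520))[:,:,::-1])
E
```

```text
{'time': 5.167, 'tcp_pos': [459.236, -196.689, 142.048], 'eef_rot': [0.707, 0.707, 0.0, -0.0], 'force': [1.269, 0.561, -2.578], 'width': 16.18, 'q': [-0.551, 0.323, -0.381, 0.868, 0.0, 1.019]}Traceback (most recent call last):
  File "<stdin>", line 6, in <module>
    return umr_minimum(a, axis, None, out, keepdims, initial, where)
ValueError: zero-size array to reduction operation minimum which has no identity
```

View pics/t3.png

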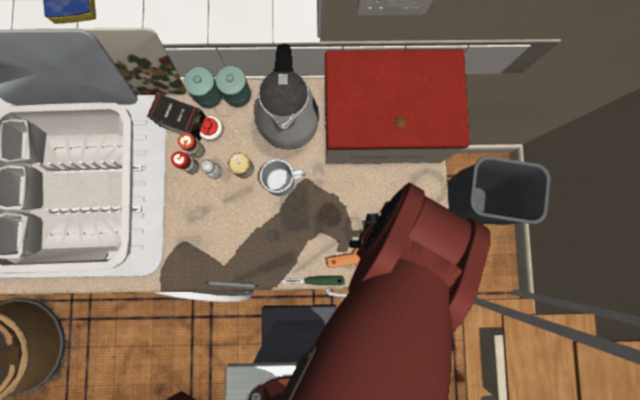

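The arm hides the board and bowl from the top camera (it covers ~(350–490, 190–400)). The earlier bowl measurement is consistent, so I'll use that.

```bash
python3 - <<'E'
from h import *
l=np.array([-161,0,12]);L=np.array([459,-357.5,80.])
for t,h in [(0,115),(7,112),(14,110),(21,106),(28,100),(34,94),(38,88),(42,84),(46,82),(50,81),(54,81),(58,81),(62,81),(68,82)]:
    Rt=rot(0,t);L[2]=h; print(t,h,rel(L-Rt.apply(l),Rt))
E
```

```text
0 115 ([-0.0, -0.0, 0.1], [-0.0001, -0.0004, 0.0151])
7 112 ([-0.0, 7.0, 0.1], [-0.0028, -0.0004, -0.0014])
14 110 ([-0.0, 14.0, 0.1], [-0.0078, -0.0004, -0.0185])
21 106 ([-0.0, 21.0, 0.1], [-0.0151, -0.0004, -0.0328])
28 100 ([-0.0, 28.0, 0.1], [-0.0246, -0.0004, -0.0441])
34 94 ([-0.0, 34.0, 0.1], [-0.0343, -0.0005, -0.0519])
38 88 ([-0.0, 38.0, 0.1], [-0.0416, -0.0005, -0.0545])
42 84 ([-0.1, 42.0, 0.1], [-0.0494, -0.0005, -0.0586])
46 82 ([-0.1, 46.0, 0.1], [-0.0579, -0.0005, -0.0641])
50 81 ([-0.1, 50.0, 0.1], [-0.0668, -0.0005, -0.07])
54 81 ([-0.1, 54.0, 0.1], [-0.0761, -0.0005, -0.0762])
58 81 ([-0.1, 58.0, 0.1], [-0.0859, -0.0005, -0.0818])
62 81 ([-0.1, 62.0, 0.1], [-0.0961, -0.0006, -0.0867])
68 82 ([-0.1, 68.0, 0.1], [-0.1119, -0.0006, -0.0937])
```

Scaled: -0.044 m / 0.4 = -0.11, -0.039 m / 0.4 = -0.0975, 28 degrees / 360 = 0.0778.

servo_tool(dr=[[0,0.0097,0],[0,0.0194,0],[0,0.0292,0],[0,0.0389,0],[0,0.0486,0],[0,0.0583,0],[0,0.0681,0],[0,0.0778,0],[0,0.0778,0]], travel=[[-0.0025,0,0.01],[-0.0075,0,-0.0025],[-0.0125,0,-0.025],[-0.02,0,-0.0463],[-0.0275,0,-0.065],[-0.0375,0,-0.0825],[-0.05,0,-0.0975],[-0.0613,0,-0.11],[-0.0613,0,-0.11]], claw=[1,1,1,1,1,1,1,1,1])

```text
time: 5.97
tcp_pos: [459.9, -222.9, 185.7]
eef_rot: [0.686, 0.686, 0.172, -0.172]
force: [-1.3, -0.9, -3.4]
width: 16.6
grasp_force: 87.8
```

```bash
python3 - <<'E'
from h import *
print(st())
l=np.array([-161,0,12]);L=np.array([459,-357.5,80.])
for t,h in [(34,94),(38,88),(42,84),(46,82),(50,81),(54,81),(58,81),(62,81),(68,82)]:
    Rt=rot(0,t);L[2]=h; print(t,h,rel(L-Rt.apply(l),Rt))
g=snap('scene','s4');f=snap('wrist')
cv2.imwrite('pics/s4.png',np.hstack([cv2.resize(f['frame'][100:400,170:470],(400,400)),cv2.resize(g['frame'][100:260,280:440],(400,400),interpolation=cv2.INTER_CUBIC)])[:,:,::-1])
E
```

```text
{'time': 5.967, 'tcp_pos': [459.863, -222.915, 185.658], 'eef_rot': [0.686, 0.686, 0.172, -0.172], 'force': [-1.3, -0.922, -3.448], 'width': 16.562, 'q': [-0.804, 0.562, 0.003, 1.38, 0.333, 0.705]}
34 94 ([-0.0, 5.9, -0.0], [-0.003, -0.0009, -0.011])
38 88 ([-0.0, 9.9, -0.0], [-0.0082, -0.0009, -0.0168])
42 84 ([-0.0, 13.9, -0.0], [-0.0132, -0.0009, -0.0241])
46 82 ([-0.0, 17.9, -0.0], [-0.018, -0.0009, -0.0329])
50 81 ([-0.0, 21.9, -0.0], [-0.0231, -0.0009, -0.0423])
54 81 ([-0.0, 25.9, -0.0], [-0.0284, -0.0009, -0.0522])
58 81 ([-0.0, 29.9, -0.0], [-0.0344, -0.0009, -0.0618])
62 81 ([-0.0, 33.9, -0.0], [-0.041, -0.0009, -0.0709])
68 82 ([-0.0, 39.9, -0.0], [-0.0517, -0.0009, -0.0845])
```

View pics/s4.png

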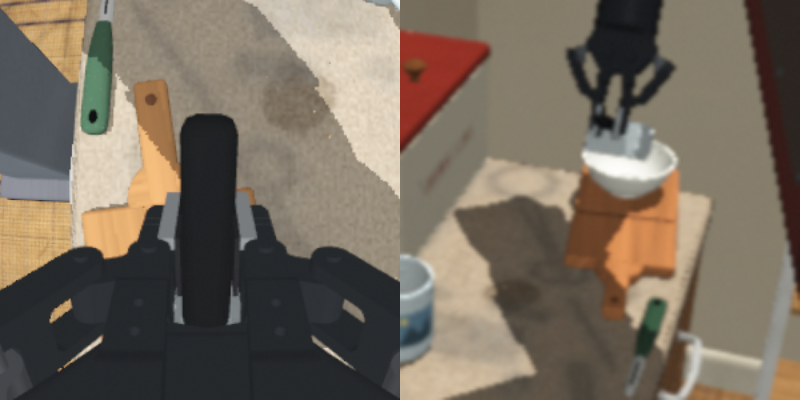

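The scoop's mouth sits over the near part of the bowl and is lined up with it (crop ~(620,140), bowl ~(632,160)). Now I'll tip it slowly about the lip.

Scaled: -0.071 m / 0.4 = -0.1775, -0.0665 m / 0.4 = -0.1663, 34 degrees / 360 = 0.0944.

servo_tool(dr=[[0,0.0083,0],[0,0.0167,0],[0,0.0222,0],[0,0.0278,0],[0,0.0333,0],[0,0.0389,0],[0,0.0444,0],[0,0.05,0],[0,0.0556,0],[0,0.0611,0],[0,0.0667,0],[0,0.0722,0],[0,0.0778,0],[0,0.0833,0],[0,0.0889,0],[0,0.0944,0],[0,0.0944,0],[0,0.0944,0],[0,0.0944,0],[0,0.0944,0]], travel=[[-0.0038,-0.0025,-0.0138],[-0.0075,-0.0025,-0.0275],[-0.0138,-0.0025,-0.035],[-0.02,-0.0025,-0.0425],[-0.0263,-0.0025,-0.0513],[-0.0325,-0.0025,-0.06],[-0.0388,-0.0025,-0.0713],[-0.045,-0.0025,-0.0825],[-0.0513,-0.0025,-0.0938],[-0.0575,-0.0025,-0.1063],[-0.0638,-0.0025,-0.1188],[-0.0713,-0.0025,-0.1313],[-0.0788,-0.0025,-0.1425],[-0.0863,-0.0025,-0.155],[-0.095,-0.0025,-0.1663],[-0.1025,-0.0025,-0.1775],[-0.1025,-0.0025,-0.1775],[-0.1025,-0.0025,-0.1775],[-0.1025,-0.0025,-0.1775],[-0.1025,-0.0025,-0.1775]], claw=[1,1,1,1,1,1,1,1,1,1,1,1,1,1,1,1,1,1,1,1])

```text
time: 7.73
tcp_pos: [446.1, -267.6, 212.5]
eef_rot: [0.615, 0.608, 0.362, -0.349]
force: [-0.3, 0.2, -2.0]
width: 16.4
grasp_force: 88.0
```

Scaled: -0.0215 m / 0.4 = -0.0538, -0.016 m / 0.4 = -0.04, 8 degrees / 360 = 0.0222.

servo_tool(dr=[[0,0.0083,0],[0,0.0167,0],[0,0.0222,0],[0,0.0222,0],[0,0.0222,0],[0,0.0222,0],[0,0.0222,0],[0,0.0222,0]], travel=[[0.0013,0,-0.02],[0.0025,0,-0.04],[0.0038,0,-0.0538],[0.0038,0,-0.0538],[0.0038,0,-0.0538],[0.0038,0,-0.0538],[0.0038,0,-0.0538],[0.0038,0,-0.0538]], claw=[1,1,1,1,1,1,1,1])

```text
time: 8.4
tcp_pos: [427.7, -251.7, 200.4]
eef_rot: [0.6, 0.584, 0.4, -0.372]
force: [0.1, 0.9, -1.9]
width: 16.0
grasp_force: 88.1
```

```bash
python3 - <<'E'
from h import *
print(st())
g=snap('scene','s5');f=snap('wrist')
cv2.imwrite('pics/s5.png',np.hstack([cv2.resize(f['frame'][100:400,170:470],(400,400)),cv2.resize(g['frame'][100:260,280:440],(400,400),interpolation=cv2.INTER_CUBIC)])[:,:,::-1])
Rt=rot(0,0);print(rel([440,-60,230],rot(0,0)))
E
```

```text
{'time': 8.4, 'tcp_pos': [427.679, -251.654, 200.396], 'eef_rot': [0.6, 0.584, 0.4, -0.372], 'force': [0.098, 0.948, -1.9], 'width': 15.985, 'q': [-1.026, 1.024, 0.392, 2.021, 0.54, 0.243]}
([2.5, -66.2, -1.4], [0.1043, 0.0051, 0.1638])
```

The j4 limit pulled the pose off target, so I need to see where the nuts went.

```bash
python3 - <<'E'
from h import *
s=observe();print(np.array(s['tcp_pos'])+R.from_quat(s['eef_rot']).apply([-161,0,12]))
E
```

```text
[ 428.51627982 -305.45970431   48.11218721]
```

View pics/s5.png

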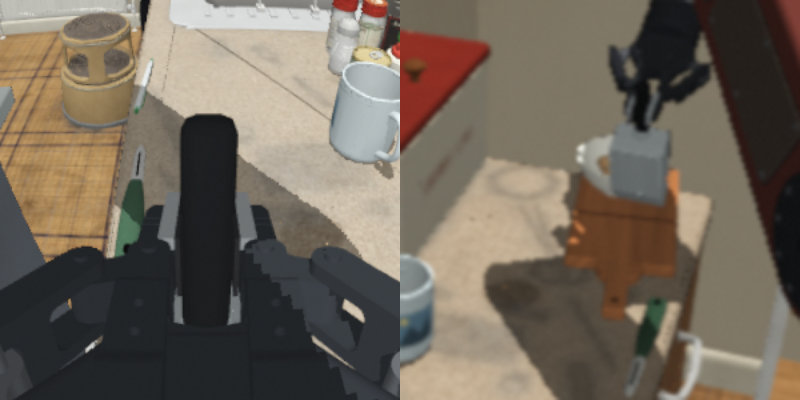

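```bash
python3 - <<'E'
from h import *
s=observe();R0=R.from_quat(s['eef_rot']);print(R0.inv().apply([0,0.03,0.06]).round(3), rel([430,-190,270],rot(0,15)))
g=dict(np.load('pics/s5.npz'));W=world(g)
im=g['frame'].astype(int)
# nut-coloured pixels w/ world coordinates in the region of board
hsv=cv2.cvtColor(g['frame'],cv2.COLOR_RGB2HSV)
for (u0,v0) in [(575,225),(575,242),(583,150),(605,165)]:
    u=int(280+(u0-400)*.4);v=int(100+v0*.4);print(u,v,W[v,u].round(),im[v,u])
m=(W[...,2]>45)&(W[...,2]<80)&(W[...,0]>380)&(W[...,0]<560)&(W[...,1]<-310)&(W[...,1]>-490)&(hsv[...,1]<60)
p=W[m];print(len(p),p.min(0),p.max(0))
E
```

```text
[0.067 0.    0.003] ([2.6, -51.2, -1.1], [0.0886, 0.0013, 0.0284])
350 190 [ 498. -264.   21.] [154  97  56]
350 196 [ 490. -234.   18.] [173 109  64]
353 160 [ 526. -398.   61.] [187 186 176]
362 166 [ 491. -393.   46.] [126 103  75]
167 [ 393.55635329 -440.58092518   45.11828717] [ 530.5863486  -311.91325602   75.72582405]
```

Scaled: 0.0885 m / 0.4 = 0.2213, 0.067 m / 0.4 = 0.1675, -51 degrees / 360 = -0.1417.

servo_tool(dr=[[0,0,0],[0,0,0],[0,0,0],[0,0,0],[0,-0.0194,0],[0,-0.0389,0],[0,-0.0583,0],[0,-0.0778,0],[0,-0.0972,0],[0,-0.1167,0],[0.0056,-0.1417,-0.0028],[0.0056,-0.1417,-0.0028],[0.0056,-0.1417,-0.0028]], travel=[[0.0375,0,0],[0.0875,0,0.0025],[0.1375,0,0.005],[0.1675,0,0.0075],[0.1775,0,0.0175],[0.185,0,0.0275],[0.1925,0,0.0375],[0.2,0,0.0475],[0.2075,0,0.0575],[0.215,0,0.065],[0.2213,0.0025,0.07],[0.2213,0.0025,0.07],[0.2213,0.0025,0.07]], claw=[1,1,1,1,1,1,1,1,1,1,1,1,1])

```text
time: 9.58
tcp_pos: [429.7, -188.5, 271.8]
eef_rot: [0.702, 0.7, 0.096, -0.09]
force: [1.1, 0.3, -2.3]
width: 16.8
grasp_force: 87.9
```

```bash
python3 - <<'E'
from h import *
print(st())
g=snap('scene','s6');t=snap('top','t6')
cv2.imwrite('pics/s6.png',np.hstack([cv2.resize(t['frame'][190:310,320:480],(400,300),interpolation=cv2.INTER_CUBIC),cv2.resize(g['frame'][100:250,300:500],(400,300),interpolation=cv2.INTER_CUBIC)])[:,:,::-1])
W=world(t);hsv=cv2.cvtColor(t['frame'],cv2.COLOR_RGB2HSV)
for n,f in(('t',t),('s',g)):
    W=world(f);hsv=cv2.cvtColor(f['frame'],cv2.COLOR_RGB2HSV)
    m=(W[...,2]>45)&(W[...,2]<80)&(W[...,0]>380)&(W[...,0]<560)&(W[...,1]<-310)&(W[...,1]>-490)&(hsv[...,1]<60)
    p=W[m];print(n,len(p)); 
    if len(p): print(np.percentile(p,[1,99],axis=0).round())
s=observe();print(rel([480,30,110],rot(0,0)),np.array(s['tcp_pos'])+R.from_quat(s['eef_rot']).apply([-161,0,12]))
E
```

```text
{'time': 9.583, 'tcp_pos': [429.746, -188.536, 271.758], 'eef_rot': [0.702, 0.7, 0.096, -0.09], 'force': [1.141, 0.251, -2.282], 'width': 16.753, 'q': [-0.71, 0.281, -0.114, 1.343, 0.205, 0.846]}
t 361
[[ 474. -451.   45.]
 [ 531. -330.   71.]]
s 462
[[ 410. -450.   45.]
 [ 529. -325.   71.]]
([0.4, -15.4, -0.3], [0.1696, 0.0482, 0.213]) [ 428.72404958 -341.78204953  215.81947152]
```

Scaled: 0.18 m / 0.4 = 0.45, 0.175 m / 0.4 = 0.4375, -15.4 degrees / 360 = -0.0428.

servo_tool(dr=[[0,-0.0056,0],[0,-0.0111,0],[0,-0.0167,0],[0,-0.0222,0],[0,-0.0278,0],[0,-0.0333,0],[0,-0.0389,0],[0.0011,-0.0428,-0.0008],[0.0011,-0.0428,-0.0008],[0.0011,-0.0428,-0.0008],[0.0011,-0.0428,-0.0008]], travel=[[0.05,0.0125,0.0375],[0.1125,0.025,0.1],[0.175,0.045,0.1625],[0.2375,0.0625,0.225],[0.3,0.0825,0.3],[0.3625,0.1,0.3625],[0.4125,0.1125,0.4125],[0.4375,0.12,0.45],[0.4375,0.12,0.45],[0.4375,0.12,0.45],[0.4375,0.12,0.45]], claw=[1,1,1,1,1,1,1,1,1,1,1])

```text
time: 10.6
tcp_pos: [479.7, 24.6, 142.2]
eef_rot: [0.708, 0.706, -0.001, -0.0]
force: [-1.1, -0.0, -1.1]
width: 16.3
grasp_force: 87.9
```

```bash
python3 - <<'E'
from h import *
print(st())
g=snap('scene','s7');t=snap('top','t7')
cv2.imwrite('pics/s7.png',np.vstack([cv2.resize(t['frame'][185:305,280:480],(600,360)[:2],interpolation=cv2.INTER_CUBIC)[:300],cv2.resize(g['frame'][120:270,260:460],(600,300)[:2],interpolation=cv2.INTER_CUBIC)])[:,:,::-1])
E
```

```text
{'time': 10.6, 'tcp_pos': [479.74, 24.631, 142.202], 'eef_rot': [0.708, 0.706, -0.001, -0.0], 'force': [-1.07, -0.043, -1.084], 'width': 16.35, 'q': [-0.1, 0.291, -0.428, 0.854, -0.001, 1.473]}
```

View pics/s7.png

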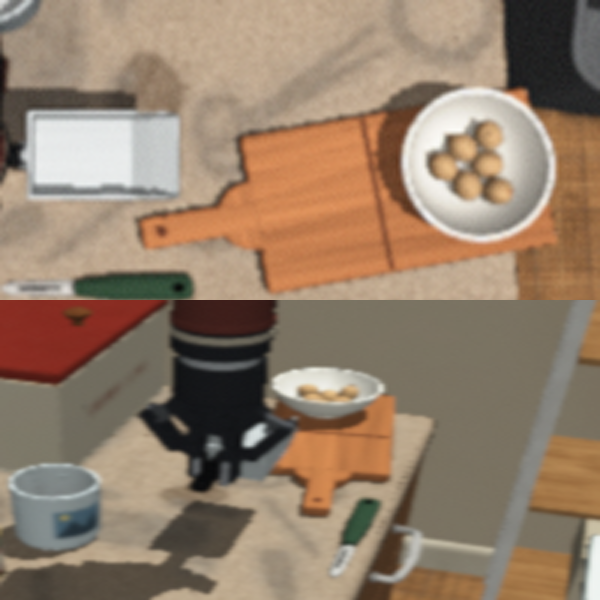

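All six nuts are in the bowl (top crop ~(478,165)) and the scoop is empty. The board hasn't moved: its line is at the same pixels as before. I'll put the scoop back where it stood.

```bash
python3 - <<'E'
from h import *
print(rel([541,185.4,60],rot(-15.7)))
# pitch of scoop in grip: rim plane & floor seen from top
f=dict(np.load('pics/t7.npz'));W=world(f)
m=(abs(W[...,0]-480)<24)&(W[...,1]<-20)&(W[...,1]>-85)&(W[...,2]>80)
p=W[m];c=np.linalg.lstsq(np.c_[p,][:, :2]@np.eye(2,3)+[0,0,1],p[:,2],rcond=None)[0];print(len(p),np.degrees(np.arctan(c[:2])),p[:,2].mean())
b=f
def P(x,y,z): return ray(f,280+(x+.5)/3-.5,185+(y+.5)/3-.5,z)[:2].round(1)
print(P(403,165,68),P(554,165,68),P(478,88,68),P(478,242,68),'mk',P(362,120,18),P(393,270,18))
E
```

```text
([-0.0, 0.1, 15.5], [0.1615, 0.0604, 0.0826])
2475 [-84.80583142 -72.99784084] 660.9888676566737
[ 467.8 -326.7] [ 465.7 -453.5] [ 531.4 -393. ] [ 403.1 -386.4] mk [ 508.4 -305.7] [ 377.2 -327.5]
```

Scaled: 0.1615 m / 0.4 = 0.4038, 0.0826 m / 0.4 = 0.2065, 15.5 degrees / 360 = 0.0431.

servo_tool(dr=[[0,0,0.0028],[0,0,0.0083],[0,0,0.0167],[0,0,0.025],[0,0,0.0333],[0,0,0.0389],[0,0,0.0431],[0,0,0.0431],[0,0,0.0431],[0,0,0.0431],[0,0,0.0431],[0,0,0.0431],[0,0,0.0431]], travel=[[0.03,0.01,0.0125],[0.0875,0.0325,0.0425],[0.1625,0.06,0.0825],[0.2375,0.09,0.1225],[0.3125,0.1175,0.16],[0.375,0.14,0.19],[0.4038,0.15,0.2065],[0.4038,0.15,0.2375],[0.4038,0.15,0.2625],[0.4038,0.15,0.275],[0.4038,0.15,0.28],[0.4038,0.15,0.2825],[0.4038,0.15,0.2825]], claw=[1,1,1,1,1,1,1,1,1,1,1,1,1])

```text
time: 11.78
tcp_pos: [540.2, 186.2, 29.8]
eef_rot: [0.797, 0.604, -0.0, 0.001]
force: [-0.4, -0.2, -1.5]
width: 16.2
grasp_force: 88.0
```

```bash
python3 - <<'E'
from h import *
print(st())
f=snap('scene');W=world(f)
f=dict(np.load('pics/t7.npz'));W=world(f)
m=(abs(W[...,0]-480)<24)&(W[...,1]<-20)&(W[...,1]>-80)&(W[...,2]>80)&(W[...,2]<150)
p=W[m];c=np.linalg.lstsq(np.c_[p[:,:2],np.ones(len(p))],p[:,2],rcond=None)[0];print(len(p),np.degrees(np.arctan(c[:2])),p[:,2].mean())
E
```

```text
{'time': 11.783, 'tcp_pos': [540.237, 186.174, 29.758], 'eef_rot': [0.797, 0.604, -0.0, 0.001], 'force': [-0.375, -0.174, -1.487], 'width': 16.208, 'q': [0.205, 0.574, -0.313, 0.685, -0.002, 2.048]}
508 [0.84509389 4.07589311] 118.53570364322445
```

Scaled: 0.002 m / 0.4 = 0.005, 0.001 m / 0.4 = 0.0025.

servo_tool(dr=[[0,0,0],[0,0,0],[0,0,0]], travel=[[0,0,0.0025],[0,0,0.005],[0,0,0.005]], claw=[1,1,1])

```text
time: 12.08
tcp_pos: [540.0, 186.8, 27.5]
eef_rot: [0.796, 0.605, -0.0, 0.001]
force: [-0.7, 0.1, -1.6]
width: 16.6
grasp_force: 88.0
```

Scaled: 0.001 m / 0.4 = 0.0025, 0.0005 m / 0.4 = 0.0013.

servo_tool(dr=[[0,0,0],[0,0,0],[0,0,0]], travel=[[0,0,0.0013],[0,0,0.0025],[0,0,0.0025]], claw=[1,1,1])

```text
time: 12.33
tcp_pos: [540.2, 187.1, 26.9]
eef_rot: [0.796, 0.605, -0.0, 0.001]
force: [-1.2, 1.3, 4.9]
width: 16.5
grasp_force: 89.0
```

Scaled: -0.13 m / 0.4 = -0.325, -0.11 m / 0.4 = -0.275.

servo_tool(dr=[[0,0,0],[0,0,0],[0,0,0],[0,0,0],[0,0,0],[0,0,0],[0,0,0],[0,0,0],[0,0,0],[0,0,0],[0,0,0],[0,0,0],[0,0,0]], travel=[[0,0,0],[0,0,0],[0,0,0],[0,0,0],[0,0,0],[0,0,0],[0,0,0],[0,0,-0.05],[0,0,-0.125],[0,0,-0.2],[0,0,-0.275],[0,0,-0.325],[0,0,-0.325]], claw=[-1,-1,-1,-1,-1,-1,-1,-1,-1,-1,-1,-1,-1])

```text
time: 13.42
tcp_pos: [542.5, 187.6, 160.9]
eef_rot: [0.796, 0.605, 0.003, 0.002]
force: [0.5, 0.4, -0.1]
width: 85.5
grasp_force: 0.0
```

```bash
python3 - <<'E'
from h import *
print(st())
f=snap('scene','s8');w=snap('wrist','w8');t=snap('top','t8')
# scoop: compare wrist pic to w1 (same pose approx)
a=dict(np.load('pics/w1.npz'))['frame']
g=cv2.cvtColor(w['frame'],cv2.COLOR_RGB2GRAY)
for r in (180,200,230,250):
    x=np.where(g[r,280:370]<45)[0]+280; print(r,x.min() if len(x) else None,x.max() if len(x) else None)
# board: orange segmentation in top
hsv=cv2.cvtColor(t['frame'],cv2.COLOR_RGB2HSV)
np.save('pics/x.npy',hsv)
for u,v in [(375,240),(375,260),(345,258),(300,250),(440,222)]: print(u,v,hsv[v,u])
print(rel([420.4,-157.7,110],rot(8.6)))
E
```

```text
{'time': 13.417, 'tcp_pos': [542.513, 187.573, 160.948], 'eef_rot': [0.796, 0.605, 0.003, 0.002], 'force': [0.506, 0.437, -0.065], 'width': 85.534, 'q': [0.207, 0.431, -0.159, 0.974, -0.002, 2.049]}
180 314 333
200 314 332
230 314 331
250 None None
375 240 [ 12 151 213]
375 260 [ 11 152 206]
345 258 [ 12 149 212]
300 250 [ 16  63 197]
440 222 [ 23  13 231]
([-0.0, 0.1, -24.2], [-0.364, -0.0225, 0.0467])
```

Scaled: -0.364 m / 0.4 = -0.91, -0.355 m / 0.4 = -0.8875, -24.2 degrees / 360 = -0.0672.

servo_tool(dr=[[0,0,-0.0056],[0,0,-0.0111],[0,0,-0.0194],[0,0,-0.0278],[0,0,-0.0361],[0,0,-0.0444],[0,0,-0.0528],[0,0,-0.0583],[0,0,-0.0639],[0,0,-0.0672],[0,0,-0.0672],[0,0,-0.0672],[0,0,-0.0672],[0,0,-0.0672]], travel=[[-0.05,-0.0025,0],[-0.1375,-0.0075,0],[-0.2375,-0.015,0],[-0.3375,-0.02,0.0125],[-0.4375,-0.0275,0.025],[-0.5375,-0.0325,0.0375],[-0.6375,-0.04,0.05],[-0.7375,-0.045,0.075],[-0.825,-0.05,0.1],[-0.8875,-0.055,0.1125],[-0.91,-0.0563,0.1175],[-0.91,-0.0563,0.1175],[-0.91,-0.0563,0.1175],[-0.91,-0.0563,0.1175]], claw=[-1,-1,-1,-1,-1,-1,-1,-1,-1,-1,-1,-1,-1,-1])

```text
time: 14.73
tcp_pos: [420.8, -156.6, 109.9]
eef_rot: [0.652, 0.758, -0.001, 0.0]
force: [0.2, 1.2, 0.8]
width: 85.3
grasp_force: 0.0
```

```bash
cat > seg.py <<'E'
from h import *
w=snap('wrist','w9');hsv=cv2.cvtColor(w['frame'],cv2.COLOR_RGB2HSV)
m=(hsv[...,0]>7)&(hsv[...,0]<15)&(hsv[...,1]>110)&(hsv[...,2]>90)
pts=[]
for v in range(120,300,12):
    x=np.where(m[v,270:380])[0]+270
    if 8<len(x)<80:
        a,b=fray(w,x.min(),v,18),fray(w,x.max(),v,18); pts.append((a+b)/2); print(v,x.min(),x.max(),a,b)
p=np.array(pts)
print(st()['tcp_pos'])
E
python3 seg.py
```

```text
144 307 338 [ 400.4 -108.    18. ] [ 422.9 -104.6   18. ]
156 305 340 [ 400.2 -117.1   18. ] [ 425.8 -113.2   18. ]
168 305 340 [ 401.4 -126.1   18. ] [ 427.2 -122.2   18. ]
180 305 339 [ 402.6 -135.2   18. ] [ 428.  -131.4   18. ]
192 305 335 [ 403.9 -144.5   18. ] [ 426.5 -141.1   18. ]
264 270 377 [ 382.7 -210.7   18. ] [ 471.3 -197.1   18. ]
[420.946, -156.499, 110.008]
```

Scaled: 0.098 m / 0.4 = 0.245, 0.094 m / 0.4 = 0.235.

servo_tool(dr=[[0,0,0],[0,0,0],[0,0,0],[0,0,0],[0,0,0],[0,0,0],[0,0,0],[0,0,0],[0,0,0],[0,0,0]], travel=[[-0.0025,0,0],[-0.0025,0,0],[-0.0025,0,0],[-0.0025,0,0.05],[-0.0025,0,0.1125],[-0.0025,0,0.175],[-0.0025,0,0.2125],[-0.0025,0,0.235],[-0.0025,0,0.245],[-0.0025,0,0.245]], claw=[-0.2,-0.2,-0.2,-0.2,-0.2,-0.2,-0.2,-0.2,-0.2,-0.2])

```text
time: 15.62
tcp_pos: [420.6, -158.6, 11.7]
eef_rot: [0.652, 0.758, -0.001, 0.0]
force: [0.2, 0.8, 0.5]
width: 51.3
grasp_force: 0.0
```

servo_tool(dr=[[0,0,0],[0,0,0],[0,0,0],[0,0,0],[0,0,0],[0,0,0],[0,0,0]], travel=[[0,0,0],[0,0,0],[0,0,0],[0,0,0],[0,0,0],[0,0,0],[0,0,0]], claw=[0.3,0.4,0.6,1,1,1,1], newtons=60)

```text
time: 16.2
tcp_pos: [421.3, -159.2, 13.2]
eef_rot: [0.652, 0.758, -0.001, 0.001]
force: [-1.4, 1.0, 6.3]
width: 26.3
grasp_force: 59.7
```

```bash
python3 - <<'E'
from h import *
print(st()); s=observe();print(s['torque'],s['grasp_force'])
E
```

```text
{'time': 16.2, 'tcp_pos': [421.277, -159.184, 13.176], 'eef_rot': [0.652, 0.758, -0.001, 0.001], 'force': [-1.436, 0.991, 6.289], 'width': 26.315, 'q': [-0.523, 0.427, -0.66, 0.482, -0.002, 0.898]}
[ 0.17216187  0.38301132 -0.10135929] 59.68059182167053
```

```bash
python3 - <<'E'
from h import *
from scipy.ndimage import gaussian_filter1d as gf
def sub(row,u0,u1,sign):
    d=gf(row.astype(float),1.2,order=1)*sign; s=d[u0:u1]; k=s.argmax(); 
    if 0<k<len(s)-1:
        a,b,c=s[k-1:k+2]; k=k+.5*(a-c)/(a-2*b+c)
    return u0+k
def fit(p):
    p=np.array(p); 
    for _ in range(3):
        c=np.polyfit(p[:,0],p[:,1],1); r=p[:,1]-np.polyval(c,p[:,0]); p=p[abs(r)<max(1.5,1.5*r.std())]
    return c,r.std(),len(p)
for n in ('top0','t7','t8'):
    f=dict(np.load(f'pics/{n}.npz'));g=f['frame'].astype(float)
    E=[];M=[];T=[];B=[]
    for v in list(range(165,212))+list(range(272,286)):
        u=sub(g[v,:,0]+g[v,:,1]+g[v,:,2],438,462,-1); E.append(ray(f,u,v,0)[:2])
    for v in range(228,272):
        uc=401+(v-224)*.19; u=sub(gf(g[v].sum(1),1),int(uc-5),int(uc+6),-1); 
        row=-gf(g[v].sum(1),1.0); s=row[int(uc-4):int(uc+5)];k=s.argmax()
        if 0<k<len(s)-1:
            a,b,c=s[k-1:k+2];k=k+.5*(a-c)/(a-2*b+c); M.append(ray(f,int(uc-4)+k,v,18)[:2])
    # board side edges: lower edge
    for u in range(372,425):
        vc=281-(u-370)*.172; v=sub(g[:,u,1]*0+g[:,u,2],int(vc-4),int(vc+5),1); B.append(ray(f,u,v,18)[:2])
    ce=fit(E);cm=fit(M);cb=fit([(y,x) for x,y in B])
    print(n,'edge y at x=450',np.polyval(ce[0],450),np.degrees(np.arctan(ce[0][0])),ce[1:],'mark at 444',np.polyval(cm[0],444),np.degrees(np.arctan(cm[0][0])),cm[1:],'side',np.degrees(np.arctan(cb[0][0])),np.polyval(cb[0],-316),cb[1:])
E
```

```text
top0 edge y at x=450 -441.33911407157603 -0.2896353826370663 (np.float64(0.7105396318917091), 57) mark at 444 -315.8141789073283 8.995763702665332 (np.float64(0.20938149693348088), 25) side -8.84230374269925 372.9327875574969 (np.float64(0.44114887526540963), 53)
t7 edge y at x=450 -441.36467015240544 -0.2729642316403763 (np.float64(0.7252999672382258), 59) mark at 444 -315.8274394340715 8.959879324074913 (np.float64(0.287759701921518), 22) side -8.850513577269465 372.9566189079372 (np.float64(0.406481167332873), 53)
t8 edge y at x=450 -441.3415165057276 -0.30584624864272114 (np.float64(0.6951136871284292), 58) mark at 444 -315.8502024630018 8.979223235675654 (np.float64(0.2417158638398558), 22) side -8.83822895802903 372.9255208602883 (np.float64(0.409756681951134), 53)
```

Scaled: -0.063 m / 0.4 = -0.1575, -0.0624 m / 0.4 = -0.156, 4.3 degrees / 360 = 0.0119.

servo_tool(dr=[[0,0,0.0001],[0,0,0.0004],[0,0,0.0008],[0,0,0.0015],[0,0,0.0022],[0,0,0.0031],[0,0,0.004],[0,0,0.005],[0,0,0.006],[0,0,0.0069],[0,0,0.0079],[0,0,0.0089],[0,0,0.0097],[0,0,0.0104],[0,0,0.0111],[0,0,0.0115],[0,0,0.0118],[0,0,0.0119],[0,0,0.0119],[0,0,0.0119]], travel=[[-0.0015,0,0],[-0.005,0,0],[-0.0118,0,0],[-0.02,0,0],[-0.03,0,0],[-0.0408,0.0013,0],[-0.053,0.0013,0],[-0.0658,0.0025,0],[-0.0788,0.0025,0],[-0.0918,0.0025,0],[-0.1045,0.0038,0],[-0.1168,0.0038,0],[-0.128,0.0038,0],[-0.1375,0.005,0],[-0.1458,0.005,0],[-0.1523,0.005,0],[-0.156,0.005,0],[-0.1575,0.005,0],[-0.1575,0.005,0],[-0.1575,0.005,0]], claw=[1,1,1,1,1,1,1,1,1,1,1,1,1,1,1,1,1,1,1,1], newtons=85)

```text
time: 17.87
tcp_pos: [432.4, -218.5, 13.3]
eef_rot: [0.679, 0.734, 0.001, -0.0]
force: [-0.2, 12.9, 12.2]
width: 25.8
grasp_force: 83.9
```

```bash
python3 - <<'E'
from h import *
print(st(),rel([444,-283.1,13.2],rot(0)))
t=snap('top','t10');s=snap('scene','s10')
for n,f in(('t',t),('s',s)):
    W=world(f);hsv=cv2.cvtColor(f['frame'],cv2.COLOR_RGB2HSV)
    m=(W[...,2]>55)&(W[...,2]<80)&(W[...,0]>380)&(W[...,0]<560)&(W[...,1]<-360)&(W[...,1]>-560)&(hsv[...,1]<60)
    p=W[m];print(n,len(p),np.percentile(p,[1,99],axis=0).round() if len(p) else '')
E
```

```text
{'time': 17.867, 'tcp_pos': [432.44, -218.456, 13.282], 'eef_rot': [0.679, 0.734, 0.001, -0.0], 'force': [-0.189, 12.925, 12.199], 'width': 25.829, 'q': [-0.621, 0.474, -0.568, 0.529, 0.003, 0.873]} ([0.1, -0.1, 4.4], [-0.0653, 0.0065, -0.0001])
t 440 [[ 403. -516.   55.]
 [ 525. -393.   70.]]
s 76 [[ 403. -500.   55.]
 [ 527. -405.   71.]]
```

Scaled: -0.0625 m / 0.4 = -0.1563, 0.0045 m / 0.4 = 0.0113, 4.3 degrees / 360 = 0.0119.

servo_tool(dr=[[0,0,0.0001],[0,0,0.0004],[0,0,0.0008],[0,0,0.0015],[0,0,0.0022],[0,0,0.0031],[0,0,0.004],[0,0,0.005],[0,0,0.006],[0,0,0.0069],[0,0,0.0079],[0,0,0.0089],[0,0,0.0097],[0,0,0.0104],[0,0,0.0111],[0,0,0.0115],[0,0,0.0118],[0,0,0.0119],[0,0,0.0119],[0,0,0.0119]], travel=[[-0.0015,0,0],[-0.005,0,0],[-0.0118,0,0],[-0.02,0.0013,0],[-0.03,0.0025,0],[-0.0408,0.0025,0],[-0.053,0.0038,-0.0013],[-0.0658,0.005,-0.0013],[-0.0788,0.0075,-0.0013],[-0.0918,0.0075,-0.0013],[-0.1045,0.01,-0.0013],[-0.1168,0.01,-0.0013],[-0.128,0.0113,-0.0013],[-0.1375,0.0125,-0.0013],[-0.1458,0.0125,-0.0013],[-0.1523,0.0125,-0.0013],[-0.1555,0.015,-0.0013],[-0.1563,0.015,-0.0013],[-0.1563,0.015,-0.0013],[-0.1563,0.015,-0.0013]], claw=[1,1,1,1,1,1,1,1,1,1,1,1,1,1,1,1,1,1,1,1])

```text
time: 19.63
tcp_pos: [442.8, -281.3, 13.4]
eef_rot: [0.707, 0.707, 0.0, -0.0]
force: [0.4, 7.1, 2.7]
width: 25.5
grasp_force: 83.9
```

```bash
cat > chk.py <<'E'
from h import *
import sys
print(st(),rel([444,-283.1,13.2],rot(0)))
t=snap('top','t11');s=snap('scene','s11')
for n,f in(('t',t),('s',s)):
    W=world(f);hsv=cv2.cvtColor(f['frame'],cv2.COLOR_RGB2HSV)
    m=(W[...,2]>55)&(W[...,2]<80)&(W[...,0]>380)&(W[...,0]<560)&(W[...,1]<-400)&(W[...,1]>-620)&(hsv[...,1]<60)
    p=W[m];print(n,len(p),np.percentile(p,[1,99],axis=0).round() if len(p) else '')
    o=(hsv[...,0]>5)&(hsv[...,0]<16)&(hsv[...,1]>120)&(W[...,2]>5)&(W[...,2]<30)&(W[...,0]>350)&(W[...,0]<560)&(W[...,1]<-230)&(W[...,1]>-620)
    q=W[o];print('board',len(q),np.percentile(q,[0.5,99.5],axis=0).round(1)); c=np.linalg.lstsq(np.c_[q[:,:2]-q[:,:2].mean(0),np.ones(len(q))],q[:,2],rcond=None)[0];print('tilt deg',np.degrees(c[:2]),c[2])
E
python3 chk.py
```

```text
{'time': 19.633, 'tcp_pos': [442.847, -281.318, 13.441], 'eef_rot': [0.707, 0.707, 0.0, -0.0], 'force': [0.415, 7.104, 2.71], 'width': 25.531, 'q': [-0.706, 0.529, -0.459, 0.583, 0.001, 0.864]} ([0.0, -0.0, 0.1], [-0.0018, 0.0012, 0.0002])
t 313 [[ 418. -582.   55.]
 [ 517. -482.   70.]]
board 256 [[ 374.3 -588.5    5.6]
 [ 512.4 -231.2   22.5]]
tilt deg [-0.97596571  0.11964781] 17.138886131423103
s 96 [[ 396. -573.   55.]
 [ 444. -458.   70.]]
board 645 [[ 373.8 -577.8    6.2]
 [ 508.4 -230.6   22.2]]
tilt deg [ 0.06817439 -0.37719664] 17.728232365373486
```

```bash
cat > mk.py <<'E'
from h import *
def proj(f,p): return cv2.projectPoints(np.array([p],float),np.array(f['rvec'],float),np.array(f['tvec'],float),f['intrinsics'],None)[0].ravel()
from scipy.ndimage import map_coordinates as mc
ys=np.arange(-480,-400,.5)
for n in ('t11','s11'):
    f=dict(np.load(f'pics/{n}.npz'));g=f['frame'].astype(float).sum(2);W=world(f)
    out=[]
    for x in range(376,513,4):
        uv=np.array([proj(f,(x,y,18)) for y in ys]); i=mc(g,[uv[:,1],uv[:,0]],order=3)
        z=mc(W[...,2],[uv[:,1],uv[:,0]],order=0)
        i=i-np.convolve(np.pad(i,30,'edge'),np.ones(61)/61,'valid')
        k=i[40:-40].argmin()+40
        ok=(abs(z[k-12:k+12]-18)<8).all() and i[k]<-25
        if ok: out.append((x,ys[k],round(i[k])))
    print(n,out)
    E=[]
    for x in list(range(350,368,3))+list(range(522,600,3)):
        uv=np.array([proj(f,(x,y,0)) for y in ys]); z=mc(W[...,2],[uv[:,1],uv[:,0]],order=0)
        i=mc(g,[uv[:,1],uv[:,0]],order=3)
        if abs(z[:20]).max()<9e9 and abs(z[-20:]).max()<8: E.append((x,ys[np.gradient(np.convolve(i,np.ones(7)/7,'same'))[10:-10].argmax()+10]))
    print('edge',E)
E
python3 mk.py
```

```text
t11 []
edge [(540, np.float64(-411.5)), (543, np.float64(-419.0)), (546, np.float64(-423.5)), (549, np.float64(-427.0)), (552, np.float64(-429.5)), (555, np.float64(-440.5)), (558, np.float64(-442.0)), (561, np.float64(-442.5)), (564, np.float64(-442.5)), (567, np.float64(-443.0)), (570, np.float64(-442.5)), (573, np.float64(-442.0)), (576, np.float64(-441.5)), (579, np.float64(-442.0)), (582, np.float64(-442.0)), (585, np.float64(-442.0)), (588, np.float64(-442.0)), (591, np.float64(-442.5)), (594, np.float64(-442.5)), (597, np.float64(-442.5))]
s11 [(380, np.float64(-440.5), -34), (384, np.float64(-439.5), -45), (388, np.float64(-438.5), -38), (392, np.float64(-439.0), -28)]
edge [(350, np.float64(-436.0)), (353, np.float64(-437.5)), (356, np.float64(-440.0)), (359, np.float64(-440.0)), (362, np.float64(-439.5)), (365, np.float64(-438.5)), (534, np.float64(-415.0)), (537, np.float64(-426.0)), (540, np.float64(-431.0)), (543, np.float64(-435.5)), (546, np.float64(-439.0)), (549, np.float64(-440.0)), (552, np.float64(-439.5)), (555, np.float64(-437.5)), (558, np.float64(-437.0)), (561, np.float64(-439.0)), (564, np.float64(-441.5)), (567, np.float64(-442.0)), (576, np.float64(-438.5)), (579, np.float64(-438.0)), (582, np.float64(-437.5)), (585, np.float64(-439.0)), (588, np.float64(-440.5)), (591, np.float64(-440.5)), (594, np.float64(-439.0)), (597, np.float64(-437.5))]
```

```bash
cat > mk2.py <<'E'
exec(open('mk.py').read().split("ys=np")[0])
def line(f,z,xs,y0,mode):
    ys=np.arange(y0-22,y0+22.1,.25);g=cv2.GaussianBlur(f['frame'].astype(np.float32).sum(2),(0,0),.8);o=[]
    prof=[]
    for x in xs:
        uv=np.array([proj(f,(x,y,z)) for y in ys]);prof.append(mc(g,[uv[:,1],uv[:,0]],order=3))
    for i in prof:
        if mode=='dark':
            j=i-np.interp(ys,[ys[0],ys[-1]],[i[:20].mean(),i[-20:].mean()]);w=np.clip(-j-0.4*(-j).max(),0,None);o.append((w*ys).sum()/w.sum())
        else: o.append(ys[np.gradient(i).argmax()])
    return np.round(o,1)
import sys
for n in sys.argv[1:]:
    f=dict(np.load(f'pics/{n}.npz'))
    if n=='s8': 
        for x0 in (384,400,480,496): print(n,x0,line(f,18,range(x0,x0+9,4),-315.8-(444-x0-4)*-1*-.158*1,'dark'))
    else: print(n,line(f,18,range(380,397,4),-440,'dark'),line(f,18,range(490,510,4),-440,'dark'))
    print('edge',np.median(line(f,0,range(352,366,1),-441,'e')),np.median(line(f,0,range(548,600,2),-441,'e')))
E
python3 mk2.py s8 s11
python3 - <<'E'
# true mark y at those x from the top fit
import math
for x in (388,404,484,500): print(x,-315.84+math.tan(math.radians(8.98))*(x-444))
E
```

```text
s8 384 [-323.6 -323.3 -323.3]
s8 400 [-322.  -321.8 -321.2]
s8 480 [-323.1 -325.4 -325.1]
s8 496 [-327.2 -327.8 -328. ]
edge -439.0 -438.8
s11 [-439.2 -439.1 -438.7 -438.  -437. ] [-435.9 -433.7 -433.5 -435.3 -437.6]
edge -439.1 -439.35
388 -324.68949171143515
404 -322.16106550816795
484 -309.518934491832
500 -306.9905082885648
```

Scaled: -0.0015 m / 0.4 = -0.0038, -0.001 m / 0.4 = -0.0025.

servo_tool(dr=[[0,0,0],[0,0,0],[0,0,0],[0,0,0],[0,0,0],[0,0,0]], travel=[[-0.0013,0,0],[-0.0025,0,0],[-0.0038,0,0],[-0.0038,0,0],[-0.0038,0,0],[-0.0038,0,0]], claw=[1,1,1,1,1,1])

```text
time: 20.23
tcp_pos: [442.7, -282.6, 13.4]
eef_rot: [0.707, 0.708, 0.0, -0.0]
force: [-0.3, 7.5, 3.9]
width: 25.9
grasp_force: 83.9
```

```bash
python3 chk.py; python3 mk2.py s11; python3 - <<'E'
from h import *
# scoop: still standing level where it was put?
for n in('t8','t11'):
    f=dict(np.load(f'pics/{n}.npz'));W=world(f);hsv=cv2.cvtColor(f['frame'],cv2.COLOR_RGB2HSV)
    m=(hsv[...,2]<60)&(W[...,2]>33)&(W[...,2]<55)&(abs(W[...,0]-541)<30)&(abs(W[...,1]-190)<45)
    print(n,m.sum(),W[m].mean(0) if m.any() else '')
t=dict(np.load('pics/t11.npz'));W=world(t);hsv=cv2.cvtColor(t['frame'],cv2.COLOR_RGB2HSV)
m=(hsv[...,0]>8)&(hsv[...,0]<22)&(hsv[...,1]>70)&(abs(W[...,0]-468)<45)&(abs(W[...,1]+520)<45)
print('nut px',m.sum(),W[m].mean(0),W[m][:,2].max())
E
```

```text
{'time': 20.233, 'tcp_pos': [442.745, -282.556, 13.407], 'eef_rot': [0.707, 0.708, 0.0, -0.0], 'force': [-0.293, 7.486, 3.897], 'width': 25.894, 'q': [-0.708, 0.531, -0.457, 0.584, 0.001, 0.862]} ([0.0, -0.1, 0.1], [-0.0005, 0.0013, 0.0002])
t 304 [[ 418. -582.   55.]
 [ 517. -483.   71.]]
board 254 [[ 374.4 -591.7    8.3]
 [ 512.4 -232.2   22.1]]
tilt deg [-0.14550264  0.04318354] 17.17036931048915
s 94 [[ 395. -574.   55.]
 [ 444. -458.   71.]]
board 653 [[ 373.7 -579.5    6. ]
 [ 508.9 -230.4   23.2]]
tilt deg [ 0.31400555 -0.49708829] 17.65790995233993
s11 [-439.8 -440.  -439.8 -438.6 -435.1] [-431.7 -432.  -433.7 -435.5 -437.7]
edge -439.1 -439.5
t8 169 [542.64924626 187.40037107  43.8018052 ]
t11 181 [541.6104315  185.10614824  43.71234098]
nut px 82 [ 478.8229733  -532.54615751   46.3658932 ] 68.64757826230466
```

```bash
python3 -c "
from station import close_job
print(close_job())"
```

```text
the job is handed in; nothing more can be done
None
```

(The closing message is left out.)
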